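# Make up two pottery sets in compartment trays

## Robot

A 7-joint arm with a two-finger parallel gripper is mounted at the origin on the work surface. World frame = base frame: x ahead of the robot, y to its left, z up, the work surface at z = 0. Lengths are in m, angles in degrees, forces in N, time in s.
With the tool pointing down it reaches from about 0.425 to 0.875 m from the base axis. Payload 4.7 kg.
Tool frame: the origin (TCP) lies between the finger pads; the fingertips stand 8 mm ahead of it and the grasp point (between the pads) lies 11 mm behind it; z points along the fingers, y is the line along which they close (so a half turn about z gives the same grasp; the last joint's range is limited). The gripper opens to 87 mm and grips with 3 to 60 N. Pads are 19 mm wide; open, the fingers measure 117 mm over their backs; the gripper's body (75 mm by 190 mm) begins 51 mm behind the grasp point.
Start: joints at [78.1, 18.392, -4.016, 83.108, 1.295, 78.541, -3.26], TCP at [0.143, -0.634, 0.231] pointing down, gripper open.
Joint ranges: [-163.93, 163.93], [-17.29, 119.83], [-79.2, 71.16], [3.27, 140.29], [-89.18, 269.18], [5.43, 117.66], [-154.24, 154.24]. Speed limits (degrees/s): [147.25, 147.25, 180, 180, 180, 180, 180].

## Interface

Orientations are given as [roll, pitch, yaw] about the fixed x, y, z axes, in that order (R = Rz(yaw) Ry(pitch) Rx(roll)).
In Python, from cell import env, viewer gives the robot as it stands. The module is installed in compiled form; this text tells all that it offers.
- The arm moves only by the tool arm_command, never from a script. Its argument "series" is a list of rows, each a list of 2 entries, a list of its own where there are three numbers: the shift along the tool's x, y, z in mm, then the turn about the tool's z in rad. A call has exactly 5 rows; each row is the pose to reach, as a shift and turn from the pose commanded when the call began, along the tool's axes at that moment; what a row does not reach only later rows make up. A row lasts 1/10 s, in which the tool goes at most 50 mm and 8.59 degrees, less where a joint would pass 70% of its speed; a pose out of reach is approached as far as the arm can. A call with a gripper value outside its range is refused whole. "grip" is the gripper command: -1 is fully open, 1 is shut, values between are in proportion, set as the call begins (left out, the last holds). The fingers move at their own pace and stop on an object; "grip_force" is the grip in N (left out, the last holds). Time passes only in rows, so rows that repeat a pose let the fingers close, or fill a call up. It gives the time, the measured TCP pose, the force, the opening and the grip force at its end, in the units of the state.
- env.get_obs(): the state, without advancing time (a new reading comes with each control period).
- viewer.read_camera(name): name is "scene" or "top" or "wrist"; returns (picture, depth): 420x560x3 uint8, blue, green, red; 420x560 float32, m along the optical axis (not along the pixel's ray), 0 where there is no reading.
- viewer.calibration(name): a dict with "K" (3x3 intrinsics, pixels), "T" (4x4, takes a point from camera to world coordinates); the wrist camera has in their place "hand_eye" (4x4, takes a point from camera to tool coordinates, whose origin is the TCP and whose axes are the flange's). Camera axes: x right, y up, looking along -z (the intrinsics and any distortion apply to the point x, -y, -z); pixel columns grow to the right and rows downward; lengths in m; the calibration is good to about 2 mm. A picture is of the moment at which its call begins: read the wrist's pose just before it. calibration takes no time and is no camera call.
- env.sign_off(): hands the job in; it is judged then, once.
The state is a dict: "time_s": time; "qpos": joint angles; "joint_velocities": joint speeds; "effort": joint torques, N m; "tool_pos": TCP position; "tool_rot": TCP orientation; "force": force on the tool from outside, world axes, zero at the start; "wrist_torque": the same for the moment, N m; "grip_width": finger opening in m; "grasp_force": force on a finger pad.
Only numpy, scipy, OpenCV 4.12 (cv2) and the standard library are available. Lean on these libraries where they do the work, as an engineer would, in place of code of your own. Each camera call takes 0.05 s, during which the arm holds its last target. There are 200 camera calls.

## Task

Make up two sets of pots from the stock on the potter's bench, one piece to a compartment. In the three-compartment tray, counting from the end with the carrying lug, put the tall beaker, then the egg cup in the middle, then the lidded pot; in the two-compartment tray put the long-necked bottle at the lug end and the short beaker without a handle beside it. Set each piece down gently, upright and flat on the tray's floor, without dropping or tipping it, and leave the handled mug and the small bowl where they stand.

Things in the scene. Friction and masses are not known exactly. Their poses are not given: they have to be found in the camera images.
- bottle_mid (a point): long-necked bottle, 116 mm tall: round belly 60 mm across from 22 to 46 mm above its foot, foot 48 mm, plain neck 26 mm across from 72 to 108 mm above its foot, lip 34 mm; loose, plain fired clay, about 200 g, standing upright on the bench. The point is on its axis, half-way up (58 mm above its foot), z along the axis upwards
- tall_beaker_mid (a point): tall narrow beaker without handle: straight open cylinder 52 mm across and 100 mm tall, wall 5 mm; loose, plain fired clay, about 170 g, standing upright on the bench. The point is on its axis, half-way up (50 mm above its foot), z along the axis upwards
- egg_cup_mid (a point): egg cup on a stem, 70 mm tall: foot 46 mm across, stem 20 mm, open bowl 50 mm across with straight sides from 44 to 70 mm above its foot, wall 5 mm; loose, plain fired clay, about 100 g, standing upright on the bench. The point is on its axis, half-way up (35 mm above its foot), z along the axis upwards
- lidded_pot_mid (a point): squat pot with its lid fixed on, 74 mm tall over the small round knob: straight sides 62 mm across from 12 to 50 mm above its foot, lid 65 mm across from 50 to 60 mm, knob 16 mm, foot 50 mm; loose, plain fired clay, about 220 g, standing upright on the bench. The point is on its axis, half-way up (37 mm above its foot), z along the axis upwards
- short_beaker_mid (a point): short wide beaker without handle: straight open cylinder 62 mm across and 60 mm tall, wall 5 mm; loose, plain fired clay, about 160 g, standing upright on the bench. The point is on its axis, half-way up (30 mm above its foot), z along the axis upwards
- mug_mid (a point): mug with a handle, 62 mm across, 66 mm tall; the loop of the handle stands out 22 mm on its own +y side. Not part of either set; loose, plain fired clay, about 190 g, standing upright on the bench. The point is on its axis, half-way up (33 mm above its foot), z along the axis upwards
- pinch_bowl_mid (a point): small open bowl, 80 mm across the rim, 34 mm tall. Not part of either set; loose, plain fired clay, about 120 g, standing upright on the bench. The point is on its axis, half-way up (17 mm above its foot), z along the axis upwards
- long_tray: Long open wooden tray, fixed: three compartments in a row along its y, each 80 by 80 mm inside; outside 92 by 264 mm; walls and dividers 6 mm thick, up to 18 mm above the bench; inner floor 6 mm above the bench. Origin: centre of underside, z up. Carrying lug with a dark hole (34 mm wide, 12 high, 29 long) on its +y end. Compartment centres, lug end first: y = +86, 0 and -86 mm, x = 0
- short_tray: Short open wooden tray, fixed: two compartments in a row along its y, each 80 by 80 mm inside; outside 92 by 178 mm; walls and dividers 6 mm thick, up to 18 mm above the bench; inner floor 6 mm above the bench. Origin: centre of underside, z up. Carrying lug with a dark hole (34 mm wide, 12 high, 29 long) on its +y end. Compartment centres, lug end first: y = +43 and -43 mm, x = 0
Mind the look-alikes: they are no part of the job. Leave any blue or yellow look-alike of the part that bears lidded_pot_mid alone.

How it is judged:
By the outcome, as a careful person would: the job done as asked, in the order asked, and still so for the second after the job is handed in, with the robot touching nothing.
It also fails if it takes over 136 s, if anything falls off the work surface, if the arm or the gripper's body presses on something with over 40 N, if the wrist force passes 120 N, or if a joint passes its speed limit or range.

## Working session

There is one attempt and no reset: what is moved stays moved. The work goes in short steps, Python scripts to look and compute and a tool call to move; the robot and the scene stay as the last step left them, time stands still between calls to the robot, and variables do not carry over. Pictures are saved under pics/ and viewed, at most 14 in all, crops included, and the job is handed in when it is done.

Besides the shell and the picture viewer there is one more tool, called after "Request:" as name(argument=value, ...), one argument or row to a line, values as JSON. arm_command: Moves the arm, as the interface text tells. Its arguments: {"type":"object","properties":{"series":{"type":"array"},"grip":{"type":"number"},"grip_force":{"type":"number"}},"required":["series"]}

```bash
mkdir -p pics
python3 - <<'E'
from cell import env, viewer
import cv2,numpy as np
o=env.get_obs(); print({k:np.round(v,3) for k,v in o.items()})
for n in ["top","scene"]:
    p,d=viewer.read_camera(n); cv2.imwrite(f"pics/{n}0.png",p); np.save(f"pics/{n}0.npy",d)
    c=viewer.calibration(n); print(n,c)
print(viewer.calibration("wrist"))
E
```

```text
{'time_s': np.float64(0.0), 'qpos': array([78.1  , 18.44 , -4.016, 83.176,  1.295, 78.539, -3.259]), 'joint_velocities': array([-0.012,  0.096,  0.008,  0.042, -0.014, -0.03 ,  0.01 ]), 'effort': array([-0.0000e+00, -4.9129e+01, -4.0400e-01, -3.1253e+01, -6.4000e-02,
        4.4000e-02,  0.0000e+00]), 'tool_pos': array([ 0.143, -0.634,  0.229]), 'tool_rot': array([-1.79891e+02,  5.00000e-03,  1.27110e+01]), 'force': array([-0.903,  1.001,  0.586]), 'wrist_torque': array([-0.016,  0.047,  0.01 ]), 'grasp_force': np.float64(0.0), 'grip_width': np.float64(0.087)}
top {'K': array([[428.18492338,   0.        , 275.86935378],
       [  0.        , 428.18492338, 223.20997596],
       [  0.        ,   0.        ,   1.        ]]), 'T': array([[ 0.00593456,  0.98149711, -0.19138495,  0.24576289],
       [-0.99942735,  0.01219747,  0.03156263,  0.06007044],
       [ 0.03331304,  0.19108804,  0.98100744,  0.93396839],
       [ 0.        ,  0.        ,  0.        ,  1.        ]])}
scene {'K': array([[518.70021844,   0.        , 279.04605431],
       [  0.        , 518.70021844, 200.97333218],
       [  0.        ,   0.        ,   1.        ]]), 'T': array([[ 0.74094138, -0.47537789,  0.47436456,  1.04901701],
       [ 0.67123068,  0.50177693, -0.54559077, -0.67878206],
       [ 0.0213366 ,  0.72265883,  0.69087551,  1.02237444],
       [ 0.        ,  0.        ,  0.        ,  1.        ]])}
{'K': array([[331.02888014,   0.        , 280.01896818],
       [  0.        , 331.02888014, 202.12875305],
       [  0.        ,   0.        ,   1.        ]]), 'hand_eye': array([[ 4.83589185e-04,  9.58645419e-01,  2.84602752e-01,
         7.73087033e-02],
       [ 9.99999804e-01, -5.77053120e-04,  2.44552237e-04,
         8.32109713e-04],
       [ 3.98669788e-04,  2.84602578e-01, -9.58645510e-01,
        -1.54045944e-01],
       [ 0.00000000e+00,  0.00000000e+00,  0.00000000e+00,
         1.00000000e+00]])}
```

View images.

View pics/top0.png

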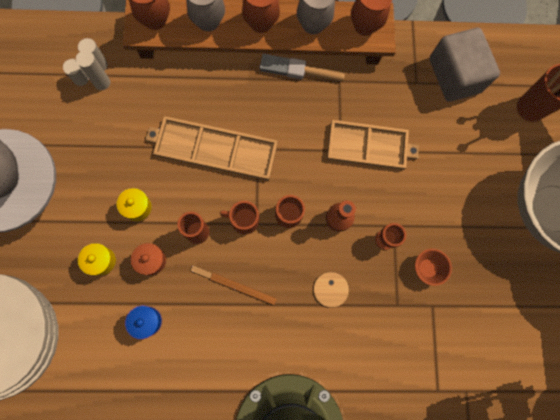

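View pics/scene0.png

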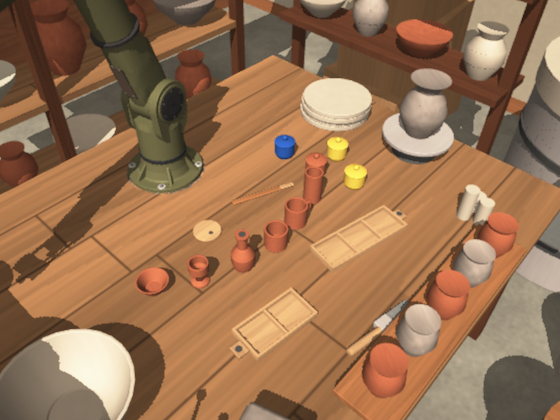

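The top view shows, left to right: red lidded pot (148,259), tall beaker (192,228), handled mug (243,215), short beaker (290,210), bottle (341,213), egg cup (392,236) and bowl (433,267). The long tray has its lug at left (152,133) and the short tray its lug at right (413,152). Four lidded pots could be the one meant: yellow (133,205), yellow (95,260), blue (144,322) and red (148,259). Plain fired clay fits only the red one. I'll check it in a crop and measure.

```bash
cat > h.py <<'E'
import numpy as np,cv2
from cell import env,viewer
from scipy.spatial.transform import Rotation as R
def wristT(o):
    T=np.eye(4);T[:3,:3]=R.from_euler('xyz',o['tool_rot'],degrees=True).as_matrix();T[:3,3]=o['tool_pos'];return T
def cloud(d,K,T):
    v,u=np.mgrid[:d.shape[0],:d.shape[1]]
    P=np.stack([(u-K[0,2])/K[0,0]*d,-(v-K[1,2])/K[1,1]*d,-d],-1)
    W=P@T[:3,:3].T+T[:3,3]; W[d<=0]=np.nan; return W
def proj(X,K,T):
    p=(np.asarray(X)-T[:3,3])@T[:3,:3]
    return np.stack([K[0,0]*p[...,0]/-p[...,2]+K[0,2],-K[1,1]*p[...,1]/-p[...,2]+K[1,2]],-1)
E
python3 - <<'E'
from h import *
p=cv2.imread('pics/top0.png')
cv2.imwrite('pics/crop1.png',cv2.resize(p[110:300,110:460],None,fx=2.28,fy=2.28,interpolation=cv2.INTER_CUBIC))
C={}
for n in ['top','scene']:
    c=viewer.calibration(n); C[n]=cloud(np.load(f'pics/{n}0.npy'),c['K'],c['T'])
px=dict(pot=(148,259),tall=(192,228),mug=(243,215),short=(290,210),bottle=(341,213),egg=(392,236),bowl=(433,267),yel1=(133,205),yel2=(95,260),blue=(144,322))
for k,(u,v) in px.items():
    W=C['top'][v-14:v+15,u-14:u+15].reshape(-1,3); zt=np.nanpercentile(W[:,2],97)
    c0=np.nanmean(W[W[:,2]>zt-.012],0)[:2]
    out=[k]
    for n in C:
        A=C[n].reshape(-1,3); m=(np.hypot(*(A[:,:2]-c0).T)<.055)&(A[:,2]>.02); B=A[m]
        zt=np.nanpercentile(B[:,2],96); t=B[B[:,2]>zt-.008]
        (cx,cy),r=cv2.minEnclosingCircle((t[:,:2]*1000).astype(np.float32))
        out.append((n,round(zt*1000,1),round(cx,1),round(cy,1),'r',round(r,1),len(t)))
    print(*out)
W=C['top']
for n,(a,b,c,d) in dict(long=(150,112,280,185),short=(322,116,412,172)).items():
    for cam in C:
        A=C[cam].reshape(-1,3); Q=W[b:d,a:c].reshape(-1,3)
        lo,hi=np.nanmin(Q,0),np.nanmax(Q,0)
        m=(A[:,2]>.012)&(A[:,2]<.026)&np.all((A[:,:2]>lo[:2]-.01)&(A[:,:2]<hi[:2]+.01),1)
        print(n,cam,m.sum(),np.nanpercentile(A[m][:,2],[5,50,95]),cv2.minAreaRect((A[m][:,:2]*1000).astype(np.float32)))
for n in C:
    A=C[n].reshape(-1,3);m=(np.abs(A[:,0]-.6)<.15)&(np.abs(A[:,1])<.3)&(np.abs(A[:,2])<.012);print(n,np.median(A[m],0))
E
```

```text
pot ('top', np.float64(69.9), 337.8, 291.8, 'r', 18.6, 59) ('scene', np.float64(70.2), 347.2, 292.3, 'r', 21.8, 48)
tall ('top', np.float64(101.1), 404.8, 203.2, 'r', 25.9, 211) ('scene', np.float64(101.1), 407.1, 202.7, 'r', 28.2, 137)
mug ('top', np.float64(67.3), 432.0, 100.1, 'r', 31.2, 226) ('scene', np.float64(68.3), 436.9, 98.7, 'r', 32.8, 150)
short ('top', np.float64(61.2), 447.6, 3.4, 'r', 31.0, 222) ('scene', np.float64(62.8), 450.0, 0.4, 'r', 32.9, 160)
bottle ('top', np.float64(117.0), 436.5, -105.6, 'r', 17.0, 231) ('scene', np.float64(118.7), 439.3, -106.7, 'r', 18.0, 137)
egg ('top', np.float64(70.8), 394.1, -211.6, 'r', 25.1, 198) ('scene', np.float64(72.3), 397.1, -213.3, 'r', 27.4, 162)
bowl ('top', np.float64(35.1), 331.4, -303.5, 'r', 39.6, 366) ('scene', np.float64(37.0), 333.4, -303.7, 'r', 41.2, 256)
yel1 ('top', np.float64(69.9), 453.7, 332.3, 'r', 18.9, 62) ('scene', np.float64(68.6), 462.4, 331.3, 'r', 29.8, 91)
yel2 ('top', np.float64(69.8), 338.6, 402.7, 'r', 20.9, 66) ('scene', np.float64(68.6), 340.4, 399.2, 'r', 25.8, 61)
blue ('top', np.float64(69.7), 213.6, 296.9, 'r', 19.9, 72) ('scene', np.float64(67.4), 218.9, 292.3, 'r', 31.6, 105)
long top 1233 [0.01274023 0.01644895 0.01961932] ((600.732421875, 180.88400268554688), (290.540283203125, 94.50761413574219), 78.24949645996094)
long scene 1016 [0.01251224 0.01748482 0.02200003] ((602.4661254882812, 179.0506591796875), (293.4155578613281, 97.83578491210938), 78.17742156982422)
short top 849 [0.01247909 0.01645013 0.0192077 ] ((610.9189453125, -191.43475341796875), (204.57855224609375, 94.71503448486328), 82.84188842773438)
short scene 1087 [0.01252897 0.01755128 0.02147508] ((613.450927734375, -193.38494873046875), (210.4607696533203, 96.72540283203125), 83.16328430175781)
top [ 5.94375917e-01  3.03989798e-03 -2.59031600e-04]
scene [ 0.61853382 -0.05524416  0.00190368]
```

View pics/crop1.png

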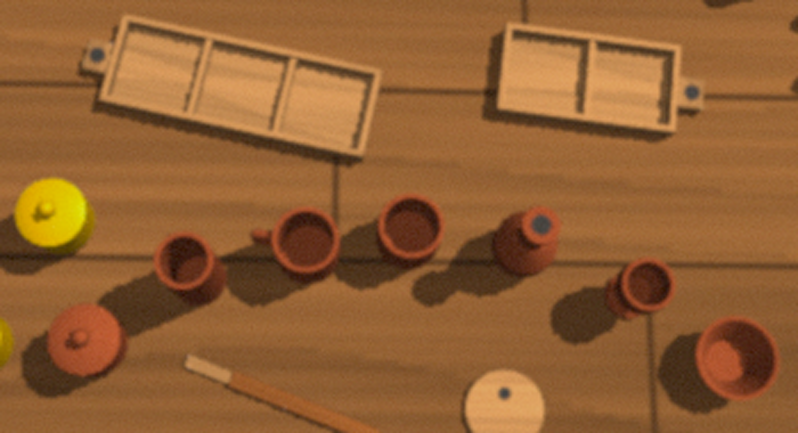

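The crop confirms it: red lidded pot at crop (86,340), mug handle at crop (262,236), and the plain short beaker at crop (410,230). Heights agree between the two cameras and the text. Next I'll refine the trays from the corners I read, the floor height and the pot.

Run:
```python
from h import *
C={}
for n in ['top','scene']:
    c=viewer.calibration(n); C[n]=cloud(np.load(f'pics/{n}0.npy'),c['K'],c['T'])
c=viewer.calibration('top');K,T=c['K'],c['T']
def ray(u,v,z):
    d=T[:3,:3]@np.array([(u-K[0,2])/K[0,0],-(v-K[1,2])/K[1,1],-1]);s=(z-T[2,3])/d[2];return T[:3,3]+s*d
for n,q,L,s in [('long',[(124,16),(381,72),(363,157),(100,103)],[86,0,-86],1),('short',[(507,24),(680,46),(673,131),(499,109)],[43,-43],-1)]:
    P=np.array([ray(u/2.28+110-.28,v/2.28+110-.28,.018)[:2] for u,v in q])*1000
    ctr=P.mean(0); e=(P[0]+P[3]-P[1]-P[2])*s; ax=e/np.hypot(*e)
    print(n,ctr.round(1),'len',np.hypot(*(P[0]-P[1])).round(1),'wid',np.hypot(*(P[0]-P[3])).round(1),'y az',np.degrees(np.arctan2(ax[1],ax[0])).round(1))
    for l in L:
        g=ctr+l*ax; o=[]
        for cam in C:
            A=C[cam].reshape(-1,3); m=np.hypot(*(A[:,:2]*1000-g).T)<20; o.append((np.median(A[m][:,2])*1000).round(1))
        print(l,g.round(1),'floor',o)
from scipy.optimize import least_squares
for n in C:
    A=C[n].reshape(-1,3)*1000; m=(np.hypot(A[:,0]-341,A[:,1]-292)<45)&(A[:,2]>52)&(A[:,2]<64); (x,y),r=cv2.minEnclosingCircle(A[m][:,:2].astype(np.float32)); print('pot',n,x,y,r)
```

```text
long [595.7 166.6] len 262.0 wid 93.2 y az 78.5
86 [612.9 250.8] floor [np.float64(5.0), np.float64(7.2)]
0 [595.7 166.6] floor [np.float64(5.2), np.float64(7.3)]
-86 [578.5  82.3] floor [np.float64(5.3), np.float64(7.2)]
short [ 612.1 -179.4] len 176.3 wid 90.7 y az -96.5
43 [ 607.2 -222.2] floor [np.float64(5.1), np.float64(7.5)]
-43 [ 617.  -136.7] floor [np.float64(4.9), np.float64(7.1)]
pot top 340.6463928222656 296.64154052734375 32.46833419799805
pot scene 342.3521423339844 294.4999084472656 34.765724182128906
```

Request:
arm_command(
  series=[
    [[0,0,-50],-0.15],
    [[0,0,-50],-0.3],
    [[0,0,-50],-0.45],
    [[0,0,-50],-0.6],
    [[0,0,-50],-0.75],
  ],
  grip=-1,
)

```text
time_s: 0.6
tool_pos: [0.1429, -0.6338, 0.28]
tool_rot: [-180.0, -0.0, 56.0]
force: [0.0, 0.7, -0.1]
grip_width: 0.0871
grasp_force: 0.0
```

Request:
arm_command(
  series=[
    [[45,10,0],-0.14],
    [[90,20,0],-0.28],
    [[135,30,0],-0.424],
    [[180,40,0],-0.424],
    [[225,50,0],-0.424],
  ],
)

```text
time_s: 1.1
tool_pos: [0.3121, -0.4748, 0.2802]
tool_rot: [-180.0, -0.0, 80.0]
force: [0.7, 0.2, -0.1]
grip_width: 0.087
grasp_force: 0.0
```

Request:
arm_command(
  series=[
    [[45,18,0],0],
    [[90,36,0],0],
    [[135,54,0],0],
    [[180,72,0],0],
    [[225,90,0],0],
  ],
)

```text
time_s: 1.6
tool_pos: [0.4394, -0.2687, 0.2803]
tool_rot: [-180.0, 0.0, 80.0]
force: [0.7, 0.0, -0.4]
grip_width: 0.0872
grasp_force: 0.0
```

Request:
arm_command(
  series=[
    [[45,10,0],0],
    [[90,15,0],0],
    [[135,15,0],0],
    [[180,15,0],0],
    [[225,10,0],0],
  ],
)

```text
time_s: 2.1
tool_pos: [0.488, -0.0489, 0.2802]
tool_rot: [-180.0, 0.0, 80.0]
force: [0.7, 0.5, -0.3]
grip_width: 0.0868
grasp_force: 0.0
```

```bash
cat > d.py <<'E'
import sys
from h import *
o=env.get_obs(); Rm=wristT(o)[:3,:3]
print('t',o['time_s'],(o['tool_pos']*1000).round(1),o['tool_rot'].round(2),'q',o['qpos'].round(0))
p=o['tool_pos']*1000
for a in sys.argv[1:]:
    t=np.array([float(x) for x in a.split(',')]); print(a,'shift',(Rm.T@(t-p)).round(1)); p=t
E
python3 d.py 405.5,203,281 405.5,203,54 405.5,203,220 614,250,220 614,250,61
```

```text
t 2.1 [488.  -48.9 280.2] [-179.99    0.     79.98] q [ 47.  -1. -43.  99.  -1.  81.  -6.]
405.5,203,281 shift [ 233.7 -125.    -0.8]
405.5,203,54 shift [  0.   0. 227.]
405.5,203,220 shift [  -0.   -0. -166.]
614,250,220 shift [ 82.6 197.1  -0. ]
614,250,61 shift [  0.   0. 159.]
```

Request:
arm_command(
  series=[
    [[40,-21,0],0],
    [[80,-42,0],0],
    [[120,-63,0],0],
    [[160,-84,0],0],
    [[200,-105,0],0],
  ],
)

```text
time_s: 2.6
tool_pos: [0.4183, 0.166, 0.2802]
tool_rot: [180.0, 0.1, 80.0]
force: [0.7, 0.2, -0.3]
grip_width: 0.087
grasp_force: 0.0
```

Request:
arm_command(
  series=[
    [[34,-20,0],0],
    [[34,-20,40],0],
    [[34,-20,80],0],
    [[34,-20,120],0],
    [[34,-20,140],0],
  ],
)

```text
time_s: 3.1
tool_pos: [0.4033, 0.2006, 0.1374]
tool_rot: [-179.8, 0.1, 80.0]
force: [0.4, -0.9, -0.5]
grip_width: 0.087
grasp_force: 0.0
```

```bash
cat > w.py <<'E'
import sys
from h import *
o=env.get_obs(); p,d=viewer.read_camera('wrist'); c=viewer.calibration('wrist')
T=wristT(o)@c['hand_eye']; W=cloud(d,c['K'],T)*1000
x,y,z,r=map(float,sys.argv[1:5])   # expected centre, rim height, radius
A=W.reshape(-1,3); m=(np.hypot(A[:,0]-x,A[:,1]-y)<r+12)&(np.abs(A[:,2]-z)<7); B=A[m]
(cx,cy),rr=cv2.minEnclosingCircle(B[:,:2].astype(np.float32)); print('circle',round(cx,1),round(cy,1),'r',round(rr,1),len(B),'top',np.percentile(B[:,2],95).round(1))
if len(sys.argv)>5: cv2.imwrite(sys.argv[5],p)
E
python3 w.py 405.5 203 100 26 pics/w1.png; python3 d.py 405.5,203,54
```

```text
circle 406.0 201.7 r 26.0 2156 top 100.7
t 3.15 [402.1 200.  135.6] [-1.796e+02  1.600e-01  7.999e+01] q [ 36.   1. -65. 115.   1.  65. -39.]
405.5,203,54 shift [ 3.8  3.4 81.5]
```

View pics/w1.png

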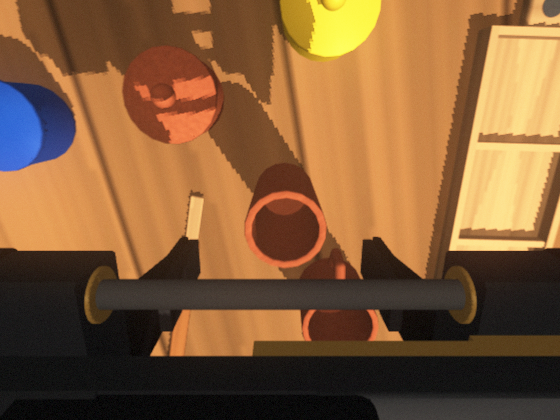

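The wrist view shows the tall beaker's rim centred at (285,228), between the fingers and clear of its neighbours. I'm descending to it.

Request:
arm_command(
  series=[
    [[3,2,20],0],
    [[3,2,40],0],
    [[3,2,60],0],
    [[3,2,82],0],
    [[3,2,82],0],
  ],
)

```text
time_s: 3.65
tool_pos: [0.4062, 0.2032, 0.0568]
tool_rot: [-179.7, 0.1, 80.0]
force: [-0.9, 0.3, 0.2]
grip_width: 0.0869
grasp_force: 0.0
```

```bash
python3 d.py 406,202,54
```

```text
t 3.65 [406.2 203.2  56.8] [-1.7972e+02  9.0000e-02  7.9990e+01] q [ 30.  12. -64. 119.  13.  56. -50.]
406,202,54 shift [-1.2 -0.   2.8]
```

Request:
arm_command(
  series=[
    [[0,0,0],0],
    [[0,0,0],0],
    [[0,0,0],0],
    [[0,0,0],0],
    [[0,0,0],0],
  ],
  grip=1,
  grip_force=20,
)

```text
time_s: 4.15
tool_pos: [0.4084, 0.204, 0.059]
tool_rot: [179.9, 0.0, 80.0]
force: [-1.8, 1.0, 1.6]
grip_width: 0.055
grasp_force: 0.8
```

Request:
arm_command(
  series=[
    [[0,0,0],0],
    [[0,0,-3],0],
    [[0,0,-10],0],
    [[0,0,-20],0],
    [[0,0,-30],0],
  ],
)

```text
time_s: 4.65
tool_pos: [0.4081, 0.2042, 0.0894]
tool_rot: [180.0, -0.0, 80.0]
force: [0.6, -0.3, -1.6]
grip_width: 0.0526
grasp_force: 19.9
```

```bash
python3 d.py 614,250,220
```

```text
t 4.65 [408.1 204.2  89.4] [ 1.7999e+02 -1.0000e-02  7.9990e+01] q [ 33.   8. -66. 117.   9.  59. -47.]
614,250,220 shift [  80.9  194.8 -130.6]
```

Request:
arm_command(
  series=[
    [[8,20,-25],0],
    [[25,60,-30],0],
    [[45,108,-30],0],
    [[65,156,-30],0],
    [[81,195,-30],0],
  ],
)

```text
time_s: 5.15
tool_pos: [0.6169, 0.2493, 0.1189]
tool_rot: [180.0, -0.0, 79.9]
force: [0.5, 0.6, 0.8]
grip_width: 0.0524
grasp_force: 19.9
```

Request:
arm_command(
  series=[
    [[0,0,0],0],
    [[0,0,0],0],
    [[0,0,15],0],
    [[0,0,30],0],
    [[0,0,40],0],
  ],
)

```text
time_s: 5.65
tool_pos: [0.6127, 0.2487, 0.0768]
tool_rot: [-179.9, 0.1, 80.0]
force: [-0.3, -0.4, -0.8]
grip_width: 0.0524
grasp_force: 19.9
```

```bash
python3 d.py 614,250,65.5
```

```text
t 5.65 [612.7 248.7  76.8] [-1.7994e+02  1.4000e-01  8.0000e+01] q [ 14.  37. -53.  90.  31.  69. -55.]
614,250,65.5 shift [ 1.6  1.1 11.3]
```

Request:
arm_command(
  series=[
    [[1,1,4],0],
    [[1,1,7],0],
    [[1,1,8],0],
    [[1,1,9],0],
    [[1,1,10],0],
  ],
)

```text
time_s: 6.15
tool_pos: [0.6156, 0.2509, 0.0689]
tool_rot: [180.0, -0.0, 80.0]
force: [-1.5, 0.4, -1.3]
grip_width: 0.0526
grasp_force: 19.9
```

Request:
arm_command(
  series=[
    [[0,0,0],0],
    [[0,0,0.5],0],
    [[0,0,1],0],
    [[0,0,1],0],
    [[0,0,1],0],
  ],
)

```text
time_s: 6.65
tool_pos: [0.6153, 0.2507, 0.0675]
tool_rot: [-180.0, 0.0, 80.0]
force: [0.6, -0.2, -2.0]
grip_width: 0.0526
grasp_force: 19.9
```

Request:
arm_command(
  series=[
    [[0,0,0.7],0],
    [[0,0,1.4],0],
    [[0,0,1.4],0],
    [[0,0,1.4],0],
    [[0,0,1.4],0],
  ],
)

```text
time_s: 7.15
tool_pos: [0.6154, 0.2507, 0.0661]
tool_rot: [180.0, 0.0, 80.0]
force: [-0.1, -0.2, -1.7]
grip_width: 0.0526
grasp_force: 19.9
```

Request:
arm_command(
  series=[
    [[0,0,0.7],0],
    [[0,0,1.4],0],
    [[0,0,1.4],0],
    [[0,0,1.4],0],
    [[0,0,1.4],0],
  ],
)

```text
time_s: 7.65
tool_pos: [0.6154, 0.2508, 0.0649]
tool_rot: [180.0, -0.0, 80.0]
force: [-0.9, -0.4, 2.1]
grip_width: 0.0526
grasp_force: 19.9
```

Contact with the floor is at TCP z≈65, as expected. I'm releasing, rising, and heading for the egg cup.

Request:
arm_command(
  series=[
    [[0,0,0],0],
    [[0,0,0],0],
    [[0,0,0],0],
    [[0,0,0],0],
    [[0,0,0],0],
  ],
  grip=-1,
)

```text
time_s: 8.15
tool_pos: [0.6154, 0.2506, 0.0647]
tool_rot: [180.0, 0.0, 80.0]
force: [0.5, -0.2, 0.5]
grip_width: 0.0833
grasp_force: 0.0
```

Request:
arm_command(
  series=[
    [[0,0,-10],0],
    [[0,0,-40],0],
    [[0,0,-80],0],
    [[0,0,-120],0],
    [[0,0,-150],0],
  ],
)

```text
time_s: 8.65
tool_pos: [0.6157, 0.2515, 0.2185]
tool_rot: [179.9, -0.1, 80.0]
force: [-0.4, 0.2, -0.1]
grip_width: 0.0869
grasp_force: 0.0
```

```bash
python3 w.py 615 251 106 26; python3 d.py 615,251,215 550,-170,215 395,-212,215 395,-212,46
```

```text
circle 614.2 247.8 r 26.0 1153 top 106.9
t 8.7 [617.5 252.8 223.6] [179.52  -0.33  79.98] q [ 15.  30. -57.  80.  25.  82. -51.]
615,251,215 shift [-2.3 -2.2  8.6]
550,-170,215 shift [-425.9    9.3   -2.3]
395,-212,215 shift [ -68.3 -145.3   -1.6]
395,-212,46 shift [ -1.   -1.4 169. ]
```

Request:
arm_command(
  series=[
    [[-45,0,0],0],
    [[-90,0,0],0],
    [[-135,0,0],0],
    [[-180,0,0],0],
    [[-225,0,0],0],
  ],
)

```text
time_s: 9.2
tool_pos: [0.5757, 0.0275, 0.2152]
tool_rot: [179.9, 0.0, 80.0]
force: [1.3, -0.0, 0.6]
grip_width: 0.087
grasp_force: 0.0
```

Request:
arm_command(
  series=[
    [[-45,0,0],0],
    [[-90,0,0],0],
    [[-135,0,0],0],
    [[-180,0,0],0],
    [[-205,-10,0],0],
  ],
)

```text
time_s: 9.7
tool_pos: [0.53, -0.176, 0.2151]
tool_rot: [179.9, 0.1, 79.7]
force: [-0.7, -0.2, -0.3]
grip_width: 0.087
grasp_force: 0.0
```

Request:
arm_command(
  series=[
    [[-15,-32,0],0],
    [[-30,-64,0],0],
    [[-45,-96,0],0],
    [[-62,-128,30],0],
    [[-62,-128,60],0],
  ],
)

```text
time_s: 10.2
tool_pos: [0.39, -0.2131, 0.1549]
tool_rot: [-179.9, 0.4, 79.6]
force: [-0.1, -0.8, 0.1]
grip_width: 0.0874
grasp_force: 0.0
```

```bash
python3 w.py 395 -212 70 25 pics/w2.png; python3 d.py 395,-212,46
```

```text
circle 395.6 -214.2 r 25.0 1361 top 70.8
t 10.25 [ 389.1 -210.1  150.4] [-1.7967e+02  8.0000e-02  7.9710e+01] q [ 81.  -3. -54. 115.  -2.  67.  18.]
395,-212,46 shift [ -0.7   6.8 104.3]
```

Request:
arm_command(
  series=[
    [[-2,5,25],0],
    [[-2,5,50],0],
    [[-2,5,75],0],
    [[-2,5,100],0],
    [[-2,5,106],0],
  ],
)

```text
time_s: 10.75
tool_pos: [0.3978, -0.2112, 0.0474]
tool_rot: [-179.8, -0.2, 80.1]
force: [-0.2, 0.9, -0.7]
grip_width: 0.0873
grasp_force: 0.0
```

```bash
python3 d.py 395.5,-213,46
```

```text
t 10.75 [ 397.8 -211.2   47.4] [-1.7984e+02 -1.6000e-01  8.0070e+01] q [ 77.  10. -55. 120.  10.  54.   7.]
395.5,-213,46 shift [-2.2 -1.9  1.4]
```

Request:
arm_command(
  series=[
    [[-2,-2,0],0],
    [[-2,-2,0],0],
    [[-2,-2,0],0],
    [[-2,-2,0],0],
    [[-2,-2,0],0],
  ],
  grip=1,
  grip_force=15,
)

```text
time_s: 11.25
tool_pos: [0.3964, -0.2147, 0.0494]
tool_rot: [179.9, 0.1, 80.0]
force: [1.0, 0.3, 0.6]
grip_width: 0.0551
grasp_force: 0.0
```

Request:
arm_command(
  series=[
    [[0,0,0],0],
    [[0,0,0],0],
    [[0,0,-2],0],
    [[0,0,-5],0],
    [[0,0,-10],0],
  ],
)

```text
time_s: 11.75
tool_pos: [0.3958, -0.214, 0.0587]
tool_rot: [-180.0, -0.0, 80.0]
force: [-0.3, 0.0, -0.3]
grip_width: 0.0464
grasp_force: 15.0
```

```bash
python3 d.py 395,-214,205 500,-150,205 597,166,205 597,166,55
```

```text
t 11.75 [ 395.8 -214.    58.7] [-1.7996e+02 -3.0000e-02  7.9980e+01] q [ 78.   9. -56. 120.   9.  55.   8.]
395,-214,205 shift [-1.000e-01 -8.000e-01 -1.463e+02]
500,-150,205 shift [81.3 92.3 -0. ]
597,166,205 shift [3.281e+02 4.060e+01 1.000e-01]
597,166,55 shift [-1.0e-01  1.0e-01  1.5e+02]
```

The grip width of 46.4 mm is odd for a 50 mm bowl, so I'm looking before lifting further.

```bash
python3 - <<'E'
from h import *
p,_=viewer.read_camera('scene'); a=p[200:330,130:290]
q,_=viewer.read_camera('wrist'); b=q[150:345,140:420]
cv2.imwrite('pics/egg.png',np.hstack([cv2.resize(a,(400,325),interpolation=cv2.INTER_CUBIC),cv2.resize(b,(400,325))]))
E
python3 w.py 395.6 -214 80 25
```

```text
circle 397.9 -204.7 r 34.9 3758 top 83.8
```

View pics/egg.png

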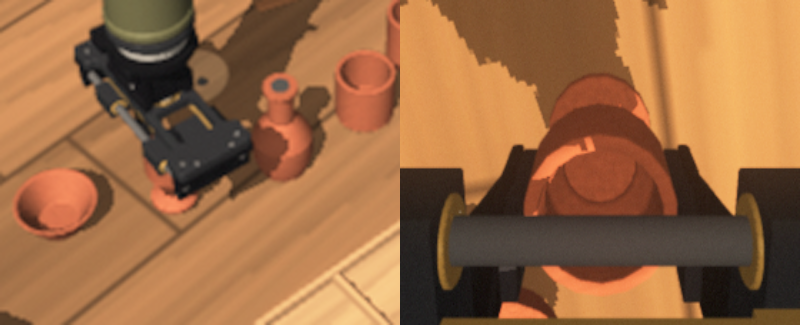

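```bash
cat > rim.py <<'E'
import sys
from h import *
# tilt of a held open rim: red pixels above height z near x,y
x,y,z,r=map(float,sys.argv[1:5])
o=env.get_obs(); p,d=viewer.read_camera('wrist'); c=viewer.calibration('wrist')
W=cloud(d,c['K'],wristT(o)@c['hand_eye'])*1000
b,g,rd=[p[...,i].astype(float) for i in range(3)]
m=(rd>1.6*b)&(rd>70)&(np.hypot(W[...,0]-x,W[...,1]-y)<r+8)
A=W[m]; print('z pct',np.percentile(A[:,2],[1,50,90,97,99.5]).round(1))
B=A[(A[:,2]>z-5)]; k=np.linalg.lstsq(np.c_[B[:,:2]-[x,y],np.ones(len(B))],B[:,2],rcond=None)[0]
(cx,cy),rr=cv2.minEnclosingCircle(B[:,:2].astype(np.float32))
print('n',len(B),'slopes deg',np.degrees(np.arctan(k[:2])).round(1),'z',k[2].round(1),'circle',cx,cy,rr,'tcp',o['tool_pos'],o['force'])
E
python3 rim.py 396 -214 80 25; python3 rim.py 396 -214 70 25
```

```text
z pct [ -1.1  66.4 149.5 150.9 151.8]
n 6123 slopes deg [13.4 53.5] z 97.7 circle 396.3443908691406 -212.24180603027344 31.828489303588867 tcp [ 0.39632251 -0.21447971  0.05913709] [ 0.19496756  0.32534968 -1.06948293]
z pct [ -1.   66.2 149.2 150.7 151.5]
n 6912 slopes deg [13.  50.2] z 94.3 circle 396.1356201171875 -211.92848205566406 31.86019515991211 tcp [ 0.39612558 -0.21442901  0.05892245] [ 0.10474483 -0.41364399 -1.225387  ]
```

```bash
sed -i 's/&(np.hypot/\&(W[...,2]<z+6)\&(np.hypot/' rim.py; python3 rim.py 396 -214 80 25
```

```text
z pct [-1.1 47.5 79.6 80.2 80.7]
n 2749 slopes deg [-0.4  0.1] z 79.0 circle 395.5264587402344 -214.0120849609375 25.42534828186035 tcp [ 0.3960272  -0.21433372  0.05878421] [-0.14653395 -0.06763503 -2.28711582]
```

Request:
arm_command(
  series=[
    [[0,0,-20],0],
    [[0,0,-50],0],
    [[0,0,-80],0],
    [[0,0,-110],0],
    [[0,0,-130],0],
  ],
)

```text
time_s: 12.55
tool_pos: [0.3967, -0.2144, 0.1907]
tool_rot: [179.9, 0.1, 80.0]
force: [1.1, 0.2, -1.0]
grip_width: 0.0468
grasp_force: 15.0
```

```bash
python3 rim.py 396 -214 210 25
```

```text
z pct [ -1.3 179.3 211.4 212.  212.6]
n 2927 slopes deg [-0.1 -0.2] z 210.5 circle 396.31683349609375 -214.07106018066406 25.13095474243164 tcp [ 0.39667467 -0.2144318   0.19065427] [ 1.0552963   0.18479264 -0.97664906]
```

Request:
arm_command(
  series=[
    [[30,10,0],0],
    [[70,23,0],0],
    [[115,37,0],0],
    [[160,52,0],0],
    [[205,67,0],0],
  ],
)

```text
time_s: 13.1
tool_pos: [0.4981, -0.0229, 0.1885]
tool_rot: [179.9, 0.1, 79.9]
force: [-0.2, -0.7, -0.7]
grip_width: 0.0468
grasp_force: 15.0
```

Request:
arm_command(
  series=[
    [[45,15,0],0],
    [[90,29,0],0],
    [[135,44,0],0],
    [[175,57,0],0],
    [[205,66,0],0],
  ],
)

```text
time_s: 13.6
tool_pos: [0.5986, 0.1696, 0.187]
tool_rot: [-179.9, -0.1, 80.1]
force: [-0.5, -1.0, 0.1]
grip_width: 0.0471
grasp_force: 15.0
```

Request:
arm_command(
  series=[
    [[0,0,20],0],
    [[0,0,60],0],
    [[0,0,90],0],
    [[0,0,110],0],
    [[0,0,120],0],
  ],
)

```text
time_s: 14.1
tool_pos: [0.5967, 0.1658, 0.0653]
tool_rot: [-179.7, 0.1, 80.0]
force: [0.2, 0.1, -0.1]
grip_width: 0.0465
grasp_force: 15.0
```

```bash
python3 d.py 597,166,55.5
```

```text
t 14.1 [596.7 165.8  65.3] [-1.7975e+02  8.0000e-02  7.9990e+01] q [ 26.  35. -59.  96.  32.  67. -51.]
597,166,55.5 shift [0.3 0.3 9.8]
```

Request:
arm_command(
  series=[
    [[0,0,4],0],
    [[0,0,7],0],
    [[0,0,8],0],
    [[0,0,9],0],
    [[0,0,9],0],
  ],
)

```text
time_s: 14.6
tool_pos: [0.5988, 0.1664, 0.0603]
tool_rot: [179.9, -0.0, 80.0]
force: [-0.4, 0.8, -1.5]
grip_width: 0.0469
grasp_force: 15.0
```

Request:
arm_command(
  series=[
    [[0,0,0.7],0],
    [[0,0,1.4],0],
    [[0,0,1.4],0],
    [[0,0,1.4],0],
    [[0,0,1.4],0],
  ],
)

```text
time_s: 15.1
tool_pos: [0.5984, 0.1663, 0.0583]
tool_rot: [180.0, 0.0, 80.0]
force: [0.8, 0.2, -1.5]
grip_width: 0.0468
grasp_force: 15.0
```

Request:
arm_command(
  series=[
    [[0,0,0.8],0],
    [[0,0,1.6],0],
    [[0,0,1.6],0],
    [[0,0,1.6],0],
    [[0,0,1.6],0],
  ],
)

```text
time_s: 15.6
tool_pos: [0.5984, 0.1663, 0.0567]
tool_rot: [-180.0, 0.0, 80.0]
force: [-0.1, -0.3, -0.3]
grip_width: 0.0469
grasp_force: 15.0
```

Request:
arm_command(
  series=[
    [[0,0,0.7],0],
    [[0,0,1.3],0],
    [[0,0,1.3],0],
    [[0,0,1.3],0],
    [[0,0,1.3],0],
  ],
)

```text
time_s: 16.1
tool_pos: [0.5984, 0.1663, 0.0554]
tool_rot: [-180.0, 0.0, 80.0]
force: [-0.0, -0.3, -0.9]
grip_width: 0.0472
grasp_force: 15.0
```

Request:
arm_command(
  series=[
    [[0,0,0.5],0],
    [[0,0,1],0],
    [[0,0,1],0],
    [[0,0,1],0],
    [[0,0,1],0],
  ],
)

```text
time_s: 16.6
tool_pos: [0.5985, 0.1668, 0.0551]
tool_rot: [180.0, -0.0, 80.0]
force: [-3.0, 0.1, 5.3]
grip_width: 0.0468
grasp_force: 14.6
```

```bash
python3 rim.py 598 166 76 25
```

```text
z pct [ 4.9 46.  75.9 76.5 77. ]
n 2797 slopes deg [-0.4  0.2] z 75.2 circle 598.031982421875 166.928955078125 25.32098960876465 tcp [0.59850552 0.16679664 0.05513705] [-3.02690553  0.07830969  5.34134502]
```

Request:
arm_command(
  series=[
    [[0,0,0],0],
    [[0,0,0],0],
    [[0,0,0],0],
    [[0,0,0],0],
    [[0,0,0],0],
  ],
  grip=-1,
)

```text
time_s: 17.15
tool_pos: [0.5984, 0.1662, 0.0542]
tool_rot: [-180.0, 0.0, 80.0]
force: [-0.0, 0.6, -0.6]
grip_width: 0.079
grasp_force: 0.0
```

Request:
arm_command(
  series=[
    [[0,0,-10],0],
    [[0,0,-40],0],
    [[0,0,-80],0],
    [[0,0,-110],0],
    [[0,0,-110],0],
  ],
)

```text
time_s: 17.65
tool_pos: [0.6009, 0.1682, 0.1701]
tool_rot: [179.6, -0.2, 80.0]
force: [0.5, -0.1, -0.2]
grip_width: 0.0871
grasp_force: 0.0
```

```bash
python3 rim.py 598 166 76 25;python3 d.py 598,166,165 341,295,165 341,295,26
```

```text
z pct [ 4.8 46.4 75.9 76.5 77.2]
n 1192 slopes deg [-0.   0.3] z 75.3 circle 597.8963012695312 166.92120361328125 24.976726531982422 tcp [0.60087093 0.16817617 0.17007514] [ 0.53396766 -0.13894417 -0.16250084]
t 17.7 [599.7 167.2 167.4] [ 1.7974e+02 -1.0000e-01  7.9970e+01] q [ 29.  30. -63.  91.  27.  76. -47.]
598,166,165 shift [-1.5 -1.5  2.4]
341,295,165 shift [  82.3 -275.5   -1.1]
341,295,26 shift [ -0.2  -0.6 139. ]
```

Request:
arm_command(
  series=[
    [[12,-40,0],0],
    [[25,-85,0],0],
    [[38,-127,0],0],
    [[50,-169,0],0],
    [[62,-208,0],0],
  ],
)

```text
time_s: 18.2
tool_pos: [0.4017, 0.2639, 0.163]
tool_rot: [-179.8, 0.1, 80.0]
force: [-0.6, 0.1, 1.1]
grip_width: 0.087
grasp_force: 0.0
```

Request:
arm_command(
  series=[
    [[10,-35,0],0],
    [[20,-67,0],0],
    [[20,-67,15],0],
    [[20,-67,30],0],
    [[20,-67,40],0],
  ],
)

```text
time_s: 18.7
tool_pos: [0.3413, 0.2937, 0.1231]
tool_rot: [179.9, 0.2, 80.0]
force: [-0.8, -0.0, -0.4]
grip_width: 0.0864
grasp_force: 0.0
```

```bash
python3 w.py 341 295 60 32 pics/w3.png; python3 d.py 341,295,26
```

```text
circle 341.8 294.5 r 32.5 5627 top 59.9
t 18.75 [340.4 293.2 121.8] [-179.88    0.19   79.96] q [ 32.   4. -77. 116.   5.  63. -57.]
341,295,26 shift [ 2.1  0.5 95.8]
```

Request:
arm_command(
  series=[
    [[0,0,0],-0.1],
    [[0,0,0],-0.2],
    [[0,0,0],-0.3],
    [[0,0,0],-0.4],
    [[0,0,0],-0.4],
  ],
)

```text
time_s: 19.25
tool_pos: [0.3415, 0.2946, 0.1241]
tool_rot: [-179.9, 0.0, 102.9]
force: [-1.1, -0.6, -1.3]
grip_width: 0.087
grasp_force: 0.0
```

```bash
python3 d.py 341.5,294.5,26
```

```text
t 19.25 [341.5 294.6 124.1] [-1.7994e+02  1.0000e-02  1.0291e+02] q [ 33.   4. -78. 116.   5.  63. -34.]
341.5,294.5,26 shift [-0.1  0.1 98.1]
```

Request:
arm_command(
  series=[
    [[0,0,8],0],
    [[0,0,16],0],
    [[0,0,24],0],
    [[0,0,32],0],
    [[0,0,40],0],
  ],
)

```text
time_s: 19.75
tool_pos: [0.3417, 0.2949, 0.0836]
tool_rot: [-180.0, -0.0, 102.9]
force: [-1.0, 1.0, 0.7]
grip_width: 0.0872
grasp_force: 0.0
```

```bash
python3 d.py 341.5,294.5,26; python3 -c "
from cell import env;print(env.get_obs()['qpos'].round(2))"
```

```text
t 19.75 [341.7 294.9  83.6] [-1.7996e+02 -1.0000e-02  1.0288e+02] q [ 26.  11. -74. 118.  12.  59. -41.]
341.5,294.5,26 shift [-0.4 -0.2 57.6]
[ 26.36  11.14 -74.09 118.25  12.45  59.29 -41.  ]
```

Descending eases joint 3, so I'm continuing down and gripping.

Request:
arm_command(
  series=[
    [[0,0,14],0],
    [[0,0,28],0],
    [[0,0,42],0],
    [[0,0,57],0],
    [[0,0,57],0],
  ],
)

```text
time_s: 20.25
tool_pos: [0.3402, 0.2941, 0.0255]
tool_rot: [-179.8, 0.0, 102.9]
force: [-0.2, 0.4, 0.0]
grip_width: 0.0872
grasp_force: 0.0
```

Request:
arm_command(
  series=[
    [[0,0,0],0],
    [[0,0,0],0],
    [[0,0,0],0],
    [[0,0,0],0],
    [[0,0,0],0],
  ],
  grip=1,
  grip_force=25,
)

```text
time_s: 20.75
tool_pos: [0.3424, 0.2951, 0.0279]
tool_rot: [179.9, 0.0, 102.9]
force: [1.2, 0.3, 2.3]
grip_width: 0.0619
grasp_force: 24.8
```

Request:
arm_command(
  series=[
    [[0,0,0],0],
    [[0,0,0],0],
    [[0,0,-3],0],
    [[0,0,-6],0],
    [[0,0,-10],0],
  ],
)

```text
time_s: 21.25
tool_pos: [0.3414, 0.2946, 0.0373]
tool_rot: [-179.9, 0.0, 102.9]
force: [0.6, -0.3, -2.4]
grip_width: 0.0617
grasp_force: 24.7
```

```bash
python3 d.py 341.5,294.5,100 580,82,100 ; python3 w.py 341 295 70 32
```

```text
t 21.25 [341.4 294.6  37.3] [-1.7994e+02  2.0000e-02  1.0290e+02] q [ 20.  17. -69. 121.  19.  55. -47.]
341.5,294.5,100 shift [ -0.2   0.  -62.7]
580,82,100 shift [-2.604e+02  1.850e+02 -1.000e-01]
circle 338.9 303.9 r 42.9 10164 top 69.3
```

Request:
arm_command(
  series=[
    [[0,0,-35],0],
    [[-12,9,-70],0],
    [[-45,32,-70],0.1],
    [[-82,58,-70],0.2],
    [[-120,85,-70],0.3],
  ],
)

```text
time_s: 21.8
tool_pos: [0.4528, 0.1956, 0.108]
tool_rot: [179.9, 0.1, 85.5]
force: [1.3, 0.8, -1.4]
grip_width: 0.0621
grasp_force: 24.7
```

```bash
python3 d.py 580,82,107
```

```text
t 21.8 [452.8 195.6 108. ] [1.7989e+02 6.0000e-02 8.5510e+01] q [ 33.  14. -65. 112.  14.  63. -42.]
580,82,107 shift [-103.3  135.8    1.4]
```

Request:
arm_command(
  series=[
    [[-23,30,0],0.05],
    [[-50,66,0],0.1],
    [[-76,100,0],0.11],
    [[-96,126,0],0.11],
    [[-102,134,0],0.11],
  ],
)

```text
time_s: 22.3
tool_pos: [0.58, 0.0808, 0.1067]
tool_rot: [180.0, 0.0, 79.1]
force: [-0.4, -0.6, -2.7]
grip_width: 0.062
grasp_force: 24.7
```

Request:
arm_command(
  series=[
    [[0,0,0],0],
    [[0,0,15],0],
    [[0,0,35],0],
    [[0,0,52],0],
    [[0,0,60],0],
  ],
)

```text
time_s: 22.8
tool_pos: [0.5751, 0.0861, 0.045]
tool_rot: [-179.8, 0.1, 79.5]
force: [0.6, -0.4, -1.7]
grip_width: 0.0623
grasp_force: 24.7
```

```bash
python3 d.py 580,82,34
```

```text
t 22.8 [575.1  86.1  45. ] [-1.798e+02  6.000e-02  7.954e+01] q [ 32.  30. -53. 103.  27.  61. -41.]
580,82,34 shift [-3.1  5.6 11. ]
```

Request:
arm_command(
  series=[
    [[0,0,2],0],
    [[0,0,4],0],
    [[0,0,4],0],
    [[0,0,4],0],
    [[0,0,4],0],
  ],
)

```text
time_s: 23.3
tool_pos: [0.5779, 0.0852, 0.044]
tool_rot: [179.9, -0.0, 79.4]
force: [-0.5, -0.3, -1.5]
grip_width: 0.0617
grasp_force: 24.7
```

```bash
python3 d.py 580,82,34
```

```text
t 23.3 [577.9  85.2  44. ] [ 1.7994e+02 -1.0000e-02  7.9390e+01] q [ 32.  30. -53. 103.  27.  61. -41.]
580,82,34 shift [-2.8  2.6 10. ]
```

Request:
arm_command(
  series=[
    [[-3,2,3],0],
    [[-3,2,5],0],
    [[-3,2,6],0],
    [[-3,2,7],0],
    [[-3,2,7],0],
  ],
)

```text
time_s: 23.8
tool_pos: [0.5788, 0.082, 0.0362]
tool_rot: [-180.0, 0.0, 79.4]
force: [-0.1, -0.0, -2.9]
grip_width: 0.0622
grasp_force: 24.7
```

Request:
arm_command(
  series=[
    [[0,0,0.7],0],
    [[0,0,1.2],0],
    [[0,0,1.2],0],
    [[0,0,1.2],0],
    [[0,0,1.2],0],
  ],
)

```text
time_s: 24.3
tool_pos: [0.579, 0.0819, 0.0353]
tool_rot: [180.0, 0.0, 79.4]
force: [-0.0, -0.6, -2.8]
grip_width: 0.0618
grasp_force: 24.7
```

Request:
arm_command(
  series=[
    [[0,0,0.7],0],
    [[0,0,1.2],0],
    [[0,0,1.2],0],
    [[0,0,1.2],0],
    [[0,0,1.2],0],
  ],
)

```text
time_s: 24.8
tool_pos: [0.5789, 0.0818, 0.034]
tool_rot: [-180.0, 0.0, 79.4]
force: [0.3, 0.6, -1.3]
grip_width: 0.0618
grasp_force: 24.7
```

Request:
arm_command(
  series=[
    [[0,0,0.5],0],
    [[0,0,1],0],
    [[0,0,1],0],
    [[0,0,1],0],
    [[0,0,1],0],
  ],
)

```text
time_s: 25.3
tool_pos: [0.5789, 0.0819, 0.0339]
tool_rot: [180.0, 0.0, 79.4]
force: [-1.7, -1.6, 5.5]
grip_width: 0.0617
grasp_force: 24.9
```

Request:
arm_command(
  series=[
    [[0,0,0],0],
    [[0,0,0],0],
    [[0,0,0],0],
    [[0,0,0],0],
    [[0,0,0],0],
  ],
  grip=-1,
)

```text
time_s: 25.8
tool_pos: [0.5789, 0.0819, 0.0329]
tool_rot: [-180.0, -0.0, 79.4]
force: [1.0, -0.2, -0.5]
grip_width: 0.0856
grasp_force: 0.0
```

Request:
arm_command(
  series=[
    [[0,0,-10],0],
    [[0,0,-45],0],
    [[0,0,-90],0],
    [[0,0,-135],0],
    [[0,0,-160],0],
  ],
)

```text
time_s: 26.3
tool_pos: [0.5803, 0.083, 0.1977]
tool_rot: [179.7, -0.1, 79.4]
force: [0.1, -0.5, 0.7]
grip_width: 0.0873
grasp_force: 0.0
```

```bash
python3 w.py 579 82 66 32;python3 d.py 579,82,194 437.5,-106,194 437.5,-106,79
```

```text
circle 578.6 81.3 r 32.3 3490 top 66.0
t 26.35 [582.   83.4 200.8] [ 1.7945e+02 -1.2000e-01  7.9430e+01] q [ 37.  21. -59.  94.  18.  76. -35.]
579,82,194 shift [-1.9 -2.7  6.7]
437.5,-106,194 shift [-210.8 -104.6   -1.5]
437.5,-106,79 shift [ -0.2  -1.1 115. ]
```

Request:
arm_command(
  series=[
    [[-40,-20,0],0],
    [[-83,-41,0],0],
    [[-126,-63,0],0],
    [[-168,-84,0],0],
    [[-208,-103,0],0],
  ],
)

```text
time_s: 26.85
tool_pos: [0.438, -0.1049, 0.1932]
tool_rot: [180.0, 0.1, 79.4]
force: [1.0, -0.2, -0.2]
grip_width: 0.0869
grasp_force: 0.0
```

Request:
arm_command(
  series=[
    [[-3,-1,0],0],
    [[-3,-1,10],0],
    [[-3,-1,25],0],
    [[-3,-1,35],0],
    [[-3,-1,35],0],
  ],
)

```text
time_s: 27.35
tool_pos: [0.4374, -0.1044, 0.1564]
tool_rot: [-179.8, -0.1, 79.6]
force: [-0.0, 0.3, 0.2]
grip_width: 0.0868
grasp_force: 0.0
```

```bash
python3 w.py 437.5 -106 116 17 pics/w4.png;python3 d.py 437.5,-106,79
```

```text
circle 438.0 -107.9 r 17.1 2154 top 117.3
t 27.4 [ 438.  -104.7  157.3] [-1.7991e+02 -1.1000e-01  7.9560e+01] q [ 69.  -2. -57. 114.  -2.  67.   2.]
437.5,-106,79 shift [-1.5 -0.1 78.3]
```

Request:
arm_command(
  series=[
    [[-2,0,20],0],
    [[-2,0,40],0],
    [[-2,0,60],0],
    [[-2,0,77],0],
    [[-2,0,77],0],
  ],
)

```text
time_s: 27.9
tool_pos: [0.4366, -0.1071, 0.0796]
tool_rot: [-179.8, -0.1, 79.5]
force: [0.5, 0.3, -0.4]
grip_width: 0.0868
grasp_force: 0.0
```

Request:
arm_command(
  series=[
    [[0,0,0],0],
    [[0,0,0],0],
    [[0,0,0],0],
    [[0,0,0],0],
    [[0,0,0],0],
  ],
  grip=1,
  grip_force=25,
)

```text
time_s: 28.4
tool_pos: [0.4378, -0.1086, 0.0814]
tool_rot: [180.0, 0.0, 79.4]
force: [0.2, 0.0, -0.7]
grip_width: 0.0552
grasp_force: 0.0
```

Request:
arm_command(
  series=[
    [[0,0,0],0],
    [[0,0,0],0],
    [[0,0,0],0],
    [[0,0,0],0],
    [[0,0,0],0],
  ],
)

```text
time_s: 28.9
tool_pos: [0.4376, -0.1084, 0.0811]
tool_rot: [180.0, 0.0, 79.4]
force: [-0.1, -0.0, -0.2]
grip_width: 0.0321
grasp_force: 25.0
```

Request:
arm_command(
  series=[
    [[0,0,-3],0],
    [[0,0,-10],0],
    [[0,0,-20],0],
    [[0,0,-35],0],
    [[0,0,-45],0],
  ],
)

```text
time_s: 29.4
tool_pos: [0.438, -0.1084, 0.1275]
tool_rot: [179.9, 0.0, 79.4]
force: [0.5, -0.4, -2.3]
grip_width: 0.032
grasp_force: 25.0
```

```bash
python3 rim.py 438 -107 161 17;python3 d.py 608,-221,123
python3 - <<'E'
from h import *
p,_=viewer.read_camera('scene'); cv2.imwrite('pics/bot.png',cv2.resize(p[150:400,140:440],None,fx=2,fy=2,interpolation=cv2.INTER_CUBIC))
E
```

```text
z pct [ -0.8 119.1 162.7 163.2 163.7]
n 2350 slopes deg [ 0.2 -2.3] z 162.1 circle 438.02325439453125 -109.1476058959961 18.995290756225586 tcp [ 0.43803663 -0.10840568  0.12751935] [ 0.48904154 -0.41881139 -2.3093679 ]
t 29.45 [ 439.  -108.7  128.7] [1.798e+02 1.000e-01 7.941e+01] q [ 69.   1. -58. 116.   1.  63.  -0.]
608,-221,123 shift [-79.3 186.8   6.5]
```

View pics/bot.png

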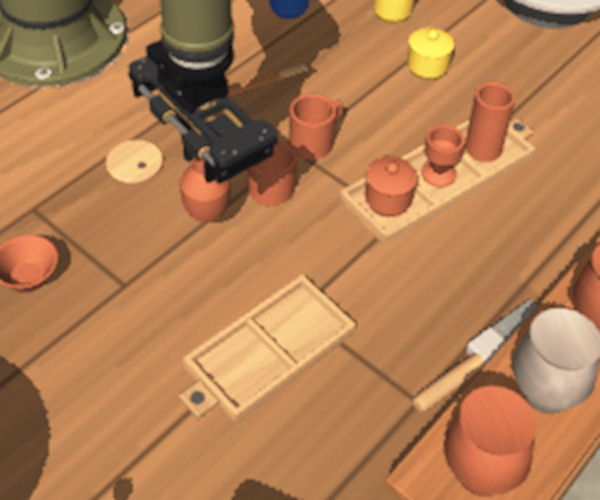

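The picture shows pot (390,185), egg cup (440,155) and tall beaker (490,120) upright in their compartments. The bottle is lifted, so I'm carrying it to the lug end of the short tray.

Request:
arm_command(
  series=[
    [[-10,24,0],0],
    [[-26,60,0],0],
    [[-43,102,0],0],
    [[-60,142,0],0],
    [[-72,170,0],0],
  ],
)

```text
time_s: 30.0
tool_pos: [0.5928, -0.2128, 0.1244]
tool_rot: [-179.9, -0.0, 79.3]
force: [-0.1, 0.1, -1.2]
grip_width: 0.0322
grasp_force: 25.2
```

Request:
arm_command(
  series=[
    [[-7,16,0],0],
    [[-7,17,8],0],
    [[-7,17,18],0],
    [[-7,17,26],0],
    [[-7,17,26],0],
  ],
)

```text
time_s: 30.5
tool_pos: [0.6046, -0.2196, 0.0981]
tool_rot: [-179.8, 0.0, 79.5]
force: [-0.0, -0.4, -2.0]
grip_width: 0.0322
grasp_force: 25.2
```

```bash
python3 d.py 608,-221,88; python3 rim.py 607 -221 136 17
```

```text
t 30.5 [ 604.6 -219.6   98.1] [-1.7978e+02  1.0000e-02  7.9450e+01] q [ 55.  32. -50.  91.  25.  69. -11.]
608,-221,88 shift [-0.8  3.6 10.1]
z pct [ 70.7 104.1 133.2 133.7 137.7]
n 2135 slopes deg [-0.3 -0.5] z 132.9 circle 604.2189331054688 -223.2405242919922 21.878625869750977 tcp [ 0.60463981 -0.21960928  0.09806468] [-0.01722019 -0.4122164  -2.0488529 ]
```

Request:
arm_command(
  series=[
    [[0,2,3],0],
    [[0,2,6],0],
    [[0,2,8],0],
    [[0,2,9],0],
    [[0,2,9],0],
  ],
)

```text
time_s: 31.05
tool_pos: [0.6086, -0.2208, 0.0909]
tool_rot: [-180.0, 0.0, 79.4]
force: [-0.1, 0.6, -2.2]
grip_width: 0.0324
grasp_force: 25.2
```

Request:
arm_command(
  series=[
    [[0,0,0.7],0],
    [[0,0,1.2],0],
    [[0,0,1.2],0],
    [[0,0,1.2],0],
    [[0,0,1.2],0],
  ],
)

```text
time_s: 31.55
tool_pos: [0.6088, -0.2208, 0.0899]
tool_rot: [180.0, 0.0, 79.4]
force: [-0.1, 0.1, -2.3]
grip_width: 0.0317
grasp_force: 25.2
```

Request:
arm_command(
  series=[
    [[0,0,0.5],0],
    [[0,0,1],0],
    [[0,0,1],0],
    [[0,0,1],0],
    [[0,0,1],0],
  ],
)

```text
time_s: 32.05
tool_pos: [0.6088, -0.2208, 0.0888]
tool_rot: [180.0, 0.0, 79.4]
force: [-0.7, -0.1, -2.1]
grip_width: 0.0322
grasp_force: 25.2
```

Request:
arm_command(
  series=[
    [[0,0,0.6],0],
    [[0,0,1.2],0],
    [[0,0,1.2],0],
    [[0,0,1.2],0],
    [[0,0,1.2],0],
  ],
)

```text
time_s: 32.55
tool_pos: [0.6088, -0.2208, 0.0877]
tool_rot: [180.0, 0.0, 79.4]
force: [-1.0, -0.2, -2.9]
grip_width: 0.0324
grasp_force: 25.2
```

Request:
arm_command(
  series=[
    [[0,0,0.5],0],
    [[0,0,1],0],
    [[0,0,1],0],
    [[0,0,1],0],
    [[0,0,1],0],
  ],
)

```text
time_s: 33.05
tool_pos: [0.6091, -0.2208, 0.0871]
tool_rot: [180.0, 0.0, 79.4]
force: [0.0, -0.7, 1.5]
grip_width: 0.0318
grasp_force: 25.3
```

Request:
arm_command(
  series=[
    [[0,0,0],0],
    [[0,0,0],0],
    [[0,0,0],0],
    [[0,0,0],0],
    [[0,0,0],0],
  ],
  grip=-1,
)

```text
time_s: 33.55
tool_pos: [0.6087, -0.2208, 0.0865]
tool_rot: [-180.0, 0.0, 79.4]
force: [-0.1, 0.2, -0.7]
grip_width: 0.0642
grasp_force: 0.0
```

Request:
arm_command(
  series=[
    [[0,0,0],0],
    [[0,0,-10],0],
    [[0,0,-40],0],
    [[0,0,-75],0],
    [[0,0,-85],0],
  ],
)

```text
time_s: 34.05
tool_pos: [0.6111, -0.2207, 0.1765]
tool_rot: [179.6, 0.1, 79.4]
force: [0.0, -0.1, -0.4]
grip_width: 0.0863
grasp_force: 0.0
```

```bash
python3 w.py 608 -221 122 17;python3 d.py 608,-221,172 448.5,2,172 448.5,2,27
```

```text
circle 609.1 -220.2 r 17.2 1934 top 123.3
t 34.1 [ 611.1 -220.9  176.5] [1.7962e+02 8.0000e-02 7.9400e+01] q [ 56.  28. -52.  86.  23.  76.  -9.]
608,-221,172 shift [-0.7 -3.   4.5]
448.5,2,172 shift [ 189.9 -197.8   -1.6]
448.5,2,27 shift [  0.2  -1.  145. ]
```

Request:
arm_command(
  series=[
    [[25,-26,0],0],
    [[57,-59,0],0],
    [[89,-92,0],0],
    [[121,-126,0],0],
    [[152,-158,0],0],
  ],
)

```text
time_s: 34.6
tool_pos: [0.4795, -0.0407, 0.1704]
tool_rot: [-179.9, -0.0, 79.4]
force: [0.2, 0.8, 0.6]
grip_width: 0.0872
grasp_force: 0.0
```

Request:
arm_command(
  series=[
    [[25,-26,0],0],
    [[38,-40,0],0],
    [[38,-40,20],0],
    [[38,-40,45],0],
    [[38,-40,55],0],
  ],
)

```text
time_s: 35.1
tool_pos: [0.4471, 0.0023, 0.1145]
tool_rot: [-179.8, 0.0, 79.4]
force: [-0.3, -0.3, -0.3]
grip_width: 0.0871
grasp_force: 0.0
```

```bash
python3 w.py 448.5 2 60 31;python3 d.py 448.5,2,27
```

```text
circle 449.2 0.8 r 31.1 2255 top 60.7
t 35.15 [446.7   2.4 113.8] [-1.7972e+02 -2.0000e-02  7.9410e+01] q [ 63.   3. -67. 117.   3.  62. -16.]
448.5,2,27 shift [-0.1  2.3 86.8]
```

Request:
arm_command(
  series=[
    [[0,1,20],0],
    [[0,1,42],0],
    [[0,1,64],0],
    [[0,1,86],0],
    [[0,1,86],0],
  ],
)

```text
time_s: 35.65
tool_pos: [0.4479, 0.0025, 0.0287]
tool_rot: [-179.7, -0.1, 79.4]
force: [-1.3, -0.4, -0.2]
grip_width: 0.0871
grasp_force: 0.0
```

Request:
arm_command(
  series=[
    [[0,0,0],0],
    [[0,0,0],0],
    [[0,0,0],0],
    [[0,0,0],0],
    [[0,0,0],0],
  ],
  grip=1,
  grip_force=20,
)

```text
time_s: 36.15
tool_pos: [0.4504, 0.0019, 0.0314]
tool_rot: [180.0, 0.1, 79.4]
force: [-1.5, 0.3, 5.5]
grip_width: 0.0623
grasp_force: 20.0
```

Request:
arm_command(
  series=[
    [[0,0,0],0],
    [[0,0,0],0],
    [[0,0,-3],0],
    [[0,0,-10],0],
    [[0,0,-25],0],
  ],
)

```text
time_s: 36.65
tool_pos: [0.4489, 0.0024, 0.0553]
tool_rot: [-179.9, -0.0, 79.4]
force: [0.6, -0.1, -1.1]
grip_width: 0.0625
grasp_force: 20.0
```

```bash
python3 rim.py 449 1 85 31;python3 d.py 618,-135,80 618,-135,36
```

```text
z pct [-1.1 55.8 83.5 84.1 84.8]
n 3560 slopes deg [-0.1  0.6] z 83.0 circle 448.224609375 -0.0029088614974170923 32.52490997314453 tcp [0.4489149  0.00235976 0.05530529] [ 0.56654459 -0.08705234 -1.07645537]
t 36.7 [451.1   2.6  57.8] [179.88   0.    79.45] q [ 58.  12. -65. 120.  13.  56. -24.]
618,-135,80 shift [-104.7  189.4  -21.9]
618,-135,36 shift [ 0.  -0.1 44. ]
```

Request:
arm_command(
  series=[
    [[-8,15,-25],0],
    [[-30,54,-30],0],
    [[-53,96,-30],0],
    [[-76,138,-30],0],
    [[-95,172,-30],0],
  ],
)

```text
time_s: 37.2
tool_pos: [0.6033, -0.1256, 0.0851]
tool_rot: [180.0, 0.0, 79.3]
force: [0.6, 0.9, -1.3]
grip_width: 0.0623
grasp_force: 20.0
```

Request:
arm_command(
  series=[
    [[-9,17,0],0],
    [[-9,18,0],0],
    [[-9,18,12],0],
    [[-9,18,24],0],
    [[-9,18,34],0],
  ],
)

```text
time_s: 37.7
tool_pos: [0.6161, -0.134, 0.05]
tool_rot: [-179.9, 0.0, 79.5]
force: [-0.1, -0.0, -2.2]
grip_width: 0.0627
grasp_force: 20.0
```

```bash
python3 d.py 618,-135,37.5
```

```text
t 37.7 [ 616.1 -134.    50. ] [-1.7988e+02  3.0000e-02  7.9490e+01] q [ 49.  35. -52.  95.  30.  65. -21.]
618,-135,37.5 shift [-0.7  2.1 12.5]
```

Request:
arm_command(
  series=[
    [[0,0,4],0],
    [[0,0,7],0],
    [[0,0,9],0],
    [[0,0,10],0],
    [[0,0,11],0],
  ],
)

```text
time_s: 38.2
tool_pos: [0.618, -0.135, 0.0409]
tool_rot: [180.0, 0.0, 79.4]
force: [-0.7, 0.1, -2.0]
grip_width: 0.0626
grasp_force: 20.0
```

Request:
arm_command(
  series=[
    [[0,0,0.6],0],
    [[0,0,1.2],0],
    [[0,0,1.2],0],
    [[0,0,1.2],0],
    [[0,0,1.2],0],
  ],
)

```text
time_s: 38.7
tool_pos: [0.6178, -0.135, 0.0395]
tool_rot: [180.0, 0.0, 79.4]
force: [-0.2, -0.1, -1.6]
grip_width: 0.0624
grasp_force: 20.0
```

Request:
arm_command(
  series=[
    [[0,0,0.5],0],
    [[0,0,1],0],
    [[0,0,1],0],
    [[0,0,1],0],
    [[0,0,1],0],
  ],
)

```text
time_s: 39.2
tool_pos: [0.6177, -0.135, 0.0384]
tool_rot: [180.0, 0.0, 79.4]
force: [0.5, -0.1, -1.7]
grip_width: 0.0627
grasp_force: 20.0
```

Request:
arm_command(
  series=[
    [[0,0,0.6],0],
    [[0,0,1.2],0],
    [[0,0,1.2],0],
    [[0,0,1.2],0],
    [[0,0,1.2],0],
  ],
)

```text
time_s: 39.7
tool_pos: [0.6178, -0.1349, 0.0376]
tool_rot: [180.0, 0.0, 79.4]
force: [-1.2, -0.3, 3.1]
grip_width: 0.063
grasp_force: 20.0
```

Request:
arm_command(
  series=[
    [[0,0,0.4],0],
    [[0,0,0.8],0],
    [[0,0,0.8],0],
    [[0,0,0.8],0],
    [[0,0,0.8],0],
  ],
)

```text
time_s: 40.2
tool_pos: [0.6178, -0.1349, 0.0375]
tool_rot: [180.0, 0.0, 79.4]
force: [-3.8, 0.5, 7.4]
grip_width: 0.0627
grasp_force: 20.0
```

Contact. I'm releasing, rising, moving clear, and checking everything.

Request:
arm_command(
  series=[
    [[0,0,0],0],
    [[0,0,0],0],
    [[0,0,0],0],
    [[0,0,0],0],
    [[0,0,0],0],
  ],
  grip=-1,
)

```text
time_s: 40.7
tool_pos: [0.6177, -0.135, 0.0362]
tool_rot: [-180.0, -0.0, 79.4]
force: [-0.1, -0.6, -0.2]
grip_width: 0.0859
grasp_force: 0.0
```

Request:
arm_command(
  series=[
    [[0,0,-10],0],
    [[0,0,-50],0],
    [[0,0,-100],0],
    [[0,0,-150],0],
    [[0,0,-200],0],
  ],
)

```text
time_s: 41.2
tool_pos: [0.6175, -0.1346, 0.2393]
tool_rot: [180.0, 0.0, 79.4]
force: [1.0, -0.4, 0.3]
grip_width: 0.087
grasp_force: 0.0
```

Request:
arm_command(
  series=[
    [[30,-35,0],0],
    [[60,-70,0],0],
    [[90,-105,0],0],
    [[110,-130,0],0],
    [[110,-130,0],0],
  ],
)

```text
time_s: 41.7
tool_pos: [0.5079, 0.0021, 0.2372]
tool_rot: [180.0, 0.2, 79.8]
force: [-0.4, 0.8, -0.8]
grip_width: 0.0872
grasp_force: 0.0
```

Run:
```python
from h import *
P=[]
for n in ['top','scene']:
    p,d=viewer.read_camera(n); P.append(p); c=viewer.calibration(n); A=cloud(d,c['K'],c['T']).reshape(-1,3)*1000
    for k,x,y,z,r in [('tall',615,250,106,26),('egg',598,166,76,25),('pot',579,82,66,32),('bottle',609,-221,122,17),('short',618,-135,66,31),('mug',434,100,66,31),('bowl',332,-303,34,40)]:
        B=A[(np.hypot(A[:,0]-x,A[:,1]-y)<r+10)&(np.abs(A[:,2]-z)<6)]
        if len(B)>5: print(n,k,np.round(cv2.minEnclosingCircle(B[:,:2].astype(np.float32))[0],1),np.percentile(B[:,2],95).round(1))
cv2.imwrite('pics/end.png',np.vstack([cv2.resize(P[0][100:300,100:460],(540,300)),cv2.resize(P[1][100:400,140:440],(300,300))[:, :].repeat(1,0) if 0 else cv2.resize(P[1][130:380,140:440],(540,300))]))
```

```text
top tall [613.  249.6] 107.3
top egg [596.  169.3] 77.2
top pot [575.9  83.5] 66.7
top mug [432.5 100.2] 67.6
scene tall [615.2 249. ] 109.1
scene egg [599.4 166.3] 80.0
scene pot [579.3  81.7] 68.7
scene bottle [ 610.3 -219.4] 125.8
scene short [ 619.3 -135. ] 69.9
scene mug [433.4  98.8] 69.4
scene bowl [ 334.1 -305. ] 37.7
```

View pics/end.png

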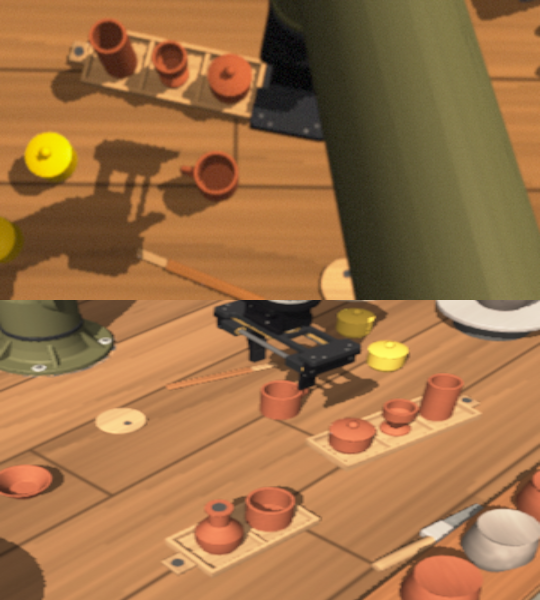

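The picture shows tall beaker (112,47), egg cup (171,64) and pot (230,76) from the lug in the long tray. In the short tray are the bottle (218,530), at the lug end, and the short beaker (270,510). The mug and bowl are untouched and the arm is clear.

```bash
python3 -c "
from cell import env;print(env.sign_off())"
```

```text
the job is handed in; nothing more can be done
None
```

Both sets are in their trays in the order asked, each piece upright on the tray floor, with the mug and bowl left where they stood; the job was handed in at about 42 s of robot time.

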